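# Sort sealed pigment jars by weight into the full and refill lanes

### The arm

A 6-joint arm with a two-finger parallel gripper is mounted at the origin on the work surface. World frame = base frame: x ahead of the robot, y to its left, z up, the work surface at z = 0. Lengths are in mm, angles in rad, forces in N, time in s.
With the tool pointing down it reaches from about 300 to 750 mm from the base axis. Payload 8.5 kg.
Tool frame: the origin (TCP) lies on the centre line of the jaws, within the pads' length; the fingertips stand 22 mm ahead of it and the grasp point (between the pads) lies 3 mm ahead of it; z points along the fingers, y is the line along which they close (so a half turn about z gives the same grasp; the last joint's range is limited). The gripper opens to 85 mm and grips with 20 to 120 N. Pads are 22 mm wide; open, the fingers measure 114 mm over their backs; the gripper's body (76 mm by 85 mm) begins 54 mm behind the grasp point. The pads swing forward as they close: fully open they stand 13 mm farther back than shut.
Start: joints at [0.972, 0.381, 1.297, -0, 1.464, -0.215], TCP at [205.936, 509.972, 253.322] pointing down, gripper open.
Joint ranges: [-3.11, 3.11], [-0.89, 2.33], [0.22, 2.48], [-1.42, 4.56], [0.17, 2.85], [-2.88, 2.88]. Speed limits (rad/s): [2.39, 2.39, 3.14, 3.14, 3.14, 3.14].

### API

Orientations are given as a 3x3 rotation matrix whose columns are the frame's x, y, z axes.
In Python, from workcell import ctrl gives the robot as it stands.
- The arm moves only by the tool play_rows, never from a script. Its arguments are lists of equal length, an entry for each row: "travel": the shift along the tool's x, y, z normalised to -1 to 1, where 1 is 0.25 m, a list of three; "dr": the turn, a rotation vector about the tool's x, y, z normalised to -1 to 1, where 1 is 45 degrees, a list of three. A call has 1 to 12 rows; each row is the pose to reach, as a shift and turn from the pose commanded when the call began, along the tool's axes at that moment; what a row does not reach only later rows make up. A row lasts 1/12 s, in which the tool goes at most 41.7 mm and 7.16 degrees, less where a joint would pass 70% of its speed; a pose out of reach is approached as far as the arm can. A call with a number of a shift or a turn outside -1 to 1 is refused whole. A call with a gripper value outside its range is refused whole. "grip" is the closure, from 0 (fully open) to 1 (shut), set as the call begins (left out, the last holds). The fingers move at their own pace and stop on an object; "force" is the grip in N (left out, the last holds). Time passes only in rows, so rows that repeat a pose let the fingers close. It gives the time, the measured TCP pose, the force, the opening and the grip force at its end, in the units of the state.
- ctrl.state(): the state, without advancing time (a new reading comes with each control period).
- ctrl.snapshot(name): name is "scene" or "top" or "wrist"; returns a dict with "color" (480x640x3 uint8, red, green, blue), "mtx" (3x3 intrinsics, pixels), "xyz" and "attitude" of the camera in the world; the wrist camera has in their place "hand_eye" (4x4, takes a point from camera to tool coordinates, whose origin is the TCP and whose axes are the flange's). Camera axes: x right, y up, looking along -z (the intrinsics and any distortion apply to the point x, -y, -z); pixel columns grow to the right and rows downward; lengths in mm; the calibration is good to about 2 mm. The wrist camera is an equidistant fisheye: a pixel r from the principal point sees the ray r / f radians off the axis. A picture is of the moment at which its call begins: read the wrist's pose just before it. There is no depth.
- ctrl.finish_job(): hands the job in; it is judged then, once.
The state is a dict: "clock": time; "joint_positions": joint angles; "qvel": joint speeds; "effort": joint torques, N m; "ee_pos": TCP position; "orientation": TCP orientation; "ft_force": force on the tool from outside, world axes, zero at the start; "wrist_torque": the same for the moment, N m; "gripper_width": finger opening in mm; "grasp_force": force on a finger pad.
Only numpy, scipy, OpenCV 4.12 (cv2) and the standard library are available. Lean on these libraries where they do the work, as an engineer would, in place of code of your own. Each camera call takes 0.05 s, during which the arm holds its last target. There are 200 camera calls.

### The job

Three identical sealed jars, one of them lying tipped over, may be full or nearly used up, and only their weight tells: lift each and put it in the white tray if it weighs more than 330 g, or in the black tray if it weighs less than 230 g (in between, either tray will do). Leave all three standing upright, cap up, on the floor of their trays, without dropping any or knocking a standing one over, and leave the two small bottles in the trays, the copper tin and the dish where they are.

Things in the scene. Friction and masses are not known exactly. Their poses are not given: they have to be found in the camera images.
- jar_a: Standing opaque white sealed jar: square body 48 x 48 x 74 mm, round grey cap 43 mm across, 18 mm tall (92 mm in all). Weighs 80 to 500 g, drawn afresh each time whatever its name; centre of mass about 45 mm from the base. Origin: centre of its base; z points up to the cap, x and y are square to its flat sides.
- jar_b: Standing opaque white sealed jar: square body 48 x 48 x 74 mm, round grey cap 43 mm across, 18 mm tall (92 mm in all). Weighs 80 to 500 g, drawn afresh each time whatever its name; centre of mass about 45 mm from the base. Origin: centre of its base; z points up to the cap, x and y are square to its flat sides.
- jar_t: Lying tipped, cap roughly away from the robot: opaque white sealed jar: square body 48 x 48 x 74 mm, round grey cap 43 mm across, 18 mm tall (92 mm in all). Weighs 80 to 500 g, drawn afresh each time whatever its name; centre of mass about 45 mm from the base. Origin: centre of its base (24 mm up while it lies); x points from base to cap (up once it stands), y and z are square to its flat sides (z up while it lies).
- tray_white: White tray for the heavy (full) jars. Low open lane tray fixed to the desk, 310 x 90 mm outside, walls 5 mm thick and 18 mm tall, inner floor 5 mm above the desk, room for three jars in a row. Origin: centre of its underside; x along its length towards the end where its small bottle stands, y across, z up. It may be left or right of the robot.
- tray_black: Black tray for the light (refill) jars. Low open lane tray fixed to the desk, 310 x 90 mm outside, walls 5 mm thick and 18 mm tall, inner floor 5 mm above the desk, room for three jars in a row. Origin: centre of its underside; x along its length towards the end where its small bottle stands, y across, z up. It may be left or right of the robot.
- oil_white: Bystander: small amber bottle, 34 mm across, 70 mm tall, standing loose in the white tray near its far end, about 120 mm from the tray's centre. Origin: centre of its base, z up.
- oil_black: Bystander: small green bottle, 34 mm across, 70 mm tall, standing loose in the black tray near its far end, about 120 mm from the tray's centre. Origin: centre of its base, z up.
- powder_tin: Bystander: flat round copper-coloured tin, 72 mm across, 34 mm tall. Origin: centre of its base, z up.
- dish: Bystander: white ceramic bowl 100 mm across, 30 mm tall. Origin: centre of its base, z up.

How it is judged:
By the outcome, as a careful person would: the job done as asked, in the order asked, and still so for the second after the job is handed in, with the robot touching nothing.
It also fails if it takes over 72 s, if anything falls off the work surface, if the arm or the gripper's body presses on something with over 40 N, if the wrist force passes 120 N, or if a joint passes its speed limit or range.

## Working session

There is one attempt and no reset: what is moved stays moved. The work goes in short steps, Python scripts to look and compute and a tool call to move; the robot and the scene stay as the last step left them, time stands still between calls to the robot, and variables do not carry over. Pictures are saved under pics/ and viewed, at most 10 in all, crops included, and the job is handed in when it is done.

Besides the shell and the picture viewer there is one more tool, called in YAML: its name, and indented under it one key for each argument. play_rows: Moves the arm, as the interface text tells. Scaled input: -1 to 1 covers 0.25 m each way for a shift and 45 degrees each way for a turn. Its arguments: {"type":"object","properties":{"travel":{"type":"array"},"dr":{"type":"array"},"grip":{"type":"number"},"force":{"type":"number"}},"required":["travel","dr"]}

```bash
mkdir -p pics; ls; cat > h.py <<'E'
import numpy as np,cv2
from workcell import ctrl
def save(n,f):
    s=ctrl.snapshot(n); cv2.imwrite(f'pics/{f}.png',s['color'][:,:,::-1]); np.savez(f'pics/{f}.npz',**{k:v for k,v in s.items() if k!='color'}); return s
def pix(f,u,v,z):
    s=np.load(f'pics/{f}.npz'); K=s['mtx']; R=np.array(s['attitude'])
    d=np.linalg.inv(K)@[u,v,1]; d=R@np.array([d[0],-d[1],-d[2]]); c=np.array(s['xyz']); return c+d*(z-c[2])/d[2]
E
python3 - <<'E'
from h import *
for n in ('scene','top'):
    s=save(n,n+'1'); print({k:v for k,v in s.items() if k!='color'})
print(ctrl.state())
E
```

```text
pics
{'mtx': array([[495.1044151 ,   0.        , 328.89354876],
       [  0.        , 495.1044151 , 234.56260538],
       [  0.        ,   0.        ,   1.        ]]), 'xyz': array([1136.39781904,  214.98108562,  887.10893349]), 'attitude': array([[-0.39396775, -0.76361818,  0.51154343],
       [ 0.9190909 , -0.33204268,  0.21217817],
       [ 0.00783114,  0.55374627,  0.83264863]])}
{'mtx': array([[474.76338802,   0.        , 322.56101268],
       [  0.        , 474.76338802, 242.63807478],
       [  0.        ,   0.        ,   1.        ]]), 'xyz': array([557.62265081, -16.98272452, 900.52306601]), 'attitude': array([[-0.02679206,  0.99729824, -0.06839882],
       [-0.99867983, -0.02970341, -0.04190819],
       [-0.04382664,  0.06718571,  0.99677746]])}
{'clock': 0.1, 'joint_positions': array([ 9.71714346e-01,  3.81127934e-01,  1.29815811e+00, -3.01009909e-05,
        1.46358585e+00, -2.15303376e-01]), 'qvel': array([ 1.04260718e-03, -5.15188250e-04, -1.87224584e-03, -6.60138785e-06,
        1.42752310e-03,  2.60948766e-03]), 'effort': array([ 4.41265292e-03, -4.49218404e+01, -2.31654525e+01, -1.67803123e-04,
        3.70765760e-03, -9.95451103e-06]), 'ee_pos': array([205.81216176, 509.79170242, 252.78292422]), 'orientation': array([[-9.27257576e-01,  3.74423428e-01, -6.96626447e-04],
       [ 3.74423996e-01,  9.27256987e-01, -1.07333961e-03],
       [ 2.44068243e-04, -1.25609595e-03, -9.99999181e-01]]), 'ft_force': array([-1.09508719, -0.32987718, -1.10587216]), 'wrist_torque': array([-0.01712769, -0.01159896,  0.00274902]), 'grasp_force': 0.0, 'gripper_width': 85.51483899991032}
```

View pics/top1.png

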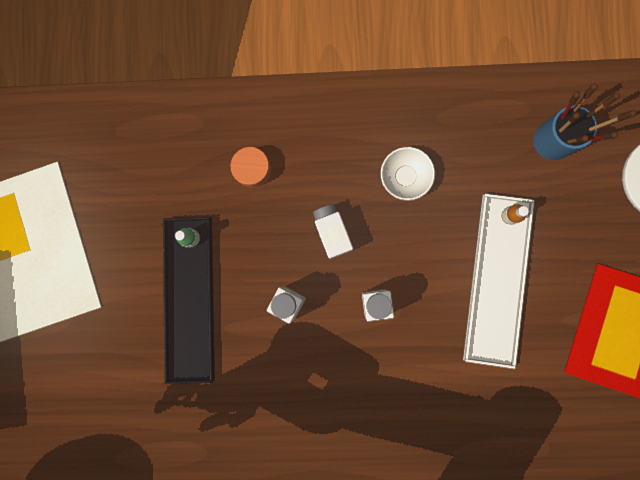

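View pics/scene1.png

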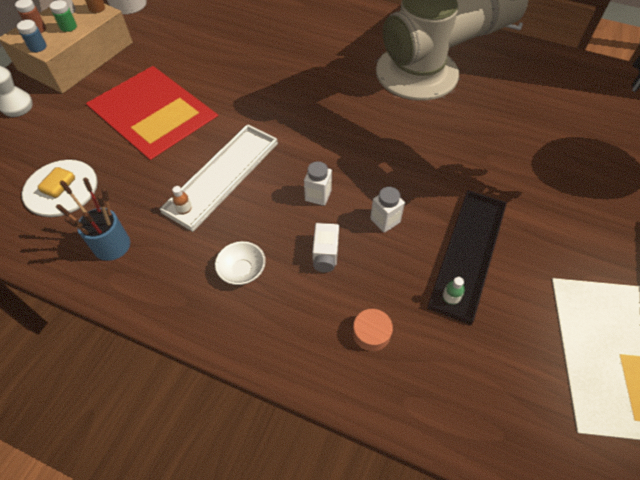

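The top view shows jars standing at about (285,305) and (378,305), and the tipped jar at (333,232) with its cap up-left. The black tray is at u 165-213 and the white tray at u 465-533. I'll enlarge the jars and the trays.

```bash
python3 - <<'E'
from h import *
im=cv2.imread('pics/top1.png')
cv2.imwrite('pics/c1.png',cv2.resize(im[195:335,255:415],None,fx=4.28,fy=4.28,interpolation=cv2.INTER_CUBIC)[:600,:800])
a=cv2.resize(im[180:390,150:250],None,fx=2.8,fy=2.8,interpolation=cv2.INTER_CUBIC);b=cv2.resize(im[180:390,450:550],None,fx=2.8,fy=2.8,interpolation=cv2.INTER_CUBIC)
a=np.clip(a.astype(float)*2,0,255).astype(np.uint8)
cv2.imwrite('pics/c2.png',np.hstack([a,b]))
E
```

```text
(no output)
```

View pics/c1.png

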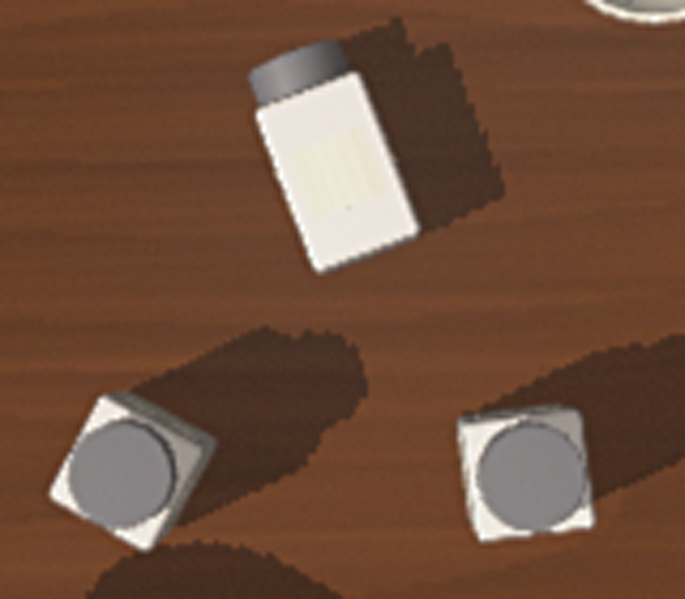

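View pics/c2.png

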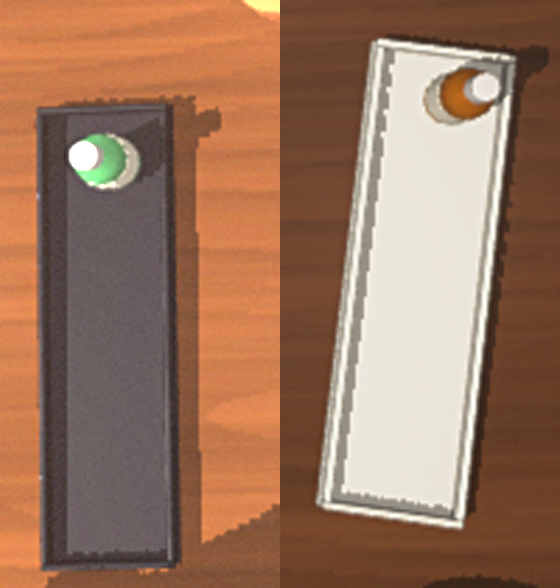

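```bash
cat > m.py <<'E'
from h import *
P=lambda x,y,z:pix('top1',x/4.28+255-.4,y/4.28+195-.4,z)[:2].round(1)
print('capL',P(120,473,92),'capR',P(533,475,92))
L=[P(*p,74) for p in((50,493),(108,393),(148,550))];print('L',L,'ang',[np.degrees(np.arctan2(*(L[i]-L[0])[::-1])) for i in(1,2)],[np.linalg.norm(L[i]-L[0]) for i in(1,2)])
L=[P(*p,74) for p in((483,542),(595,527),(460,415))];print('R',L,'ang',[np.degrees(np.arctan2(*(L[i]-L[0])[::-1])) for i in(1,2)],[np.linalg.norm(L[i]-L[0]) for i in(1,2)])
L=np.array([P(*p,48) for p in((255,112),(358,72),(418,235),(320,270))]);print('T',L,L.mean(0))
d=(L[0]+L[1]-L[2]-L[3])/2;print('axis',np.degrees(np.arctan2(d[1],d[0])),np.linalg.norm(d),'w',np.linalg.norm(L[0]-L[1]),np.linalg.norm(L[2]-L[3]))
for n,o,c in(('black',150,((38,108),(172,103),(180,568),(42,570))),('white',350,((373,38),(516,58),(463,526),(318,506)))):
    L=np.array([pix('top1',x/2.8+o,y/2.8+180,18)[:2] for x,y in c]);d=(L[0]+L[1]-L[2]-L[3])/2
    print(n,L.round(),L.mean(0),'ang',np.degrees(np.arctan2(d[1],d[0])),np.linalg.norm(d),np.linalg.norm(L[0]-L[1]))
print('bottles',pix('top1',105/2.8+150,165/2.8+180,40),pix('top1',465/2.8+350,97/2.8+180,40))
print('tin',pix('top1',249,166,34),'dish',pix('top1',408,173,30))
E
python3 m.py
```

```text
capL [508.7  87.8] capR [504.  -75.5]
L [array([500.3, 118.8]), array([540.1,  94.3]), array([476.4,  79.4])] ang [np.float64(-31.61553361422448), np.float64(-121.24095761958624)] [np.float64(46.73638839277165), np.float64(46.082209148433854)]
R [array([476.6, -55.9]), array([ 481.5, -100.8]), array([527.6, -48.3])] ang [np.float64(-83.77187809554535), np.float64(8.475821457713701)] [np.float64(45.166580565723585), np.float64(51.563165147225014)]
T [[656.2  33. ]
 [671.8 -11. ]
 [602.2 -34.1]
 [588.7   7.4]] [629.725  -1.175]
axis 19.55581019823234 72.74630574812713 w 46.68361596963111 43.64057744805859
black [[673. 321.]
 [673. 229.]
 [365. 227.]
 [365. 320.]] [519.02641667 274.20172472] ang 0.3200541235009833 308.3620391052514 91.92587645763614
white [[ 700. -280.]
 [ 684. -372.]
 [ 382. -321.]
 [ 396. -230.]] [ 540.59920742 -300.54584598] ang -9.428548802272402 307.08244395867627 93.4122458542855
bottles [630.93436139 267.98030216  40.        ] [ 656.63202207 -329.37138698   40.        ]
tin [764.29937645 152.80229536  34.        ] dish [ 741.26422643 -141.39271464   30.        ]
```

```bash
cat >> h.py <<'E'
from scipy.spatial.transform import Rotation as Ro
def Rt(psi,beta=0):
    c,s=np.cos(np.radians(psi)),np.sin(np.radians(psi))
    return np.array([[-s,c,0],[c,s,0],[0,0,-1.]])@Ro.from_euler('y',beta,degrees=True).as_matrix()
def to(p,psi,beta=0,p0=None,R0=None):
    "print travel, dr, rows from (measured) pose; returns pose reached"
    s=ctrl.state(); p0=s['ee_pos'] if p0 is None else p0; R0=s['orientation'] if R0 is None else R0
    p=np.array(p,float);R=Rt(psi,beta); d=R0.T@(p-p0)/250; r=Ro.from_matrix(R0.T@R).as_rotvec(degrees=True)
    print('travel',d.round(3),'dr',(r/45).round(3),'rows>=',round(max(np.linalg.norm(p-p0)/41.7,np.linalg.norm(r)/7.16),1)); return dict(p0=p,R0=R)
E
cat > w.py <<'E'
from h import *
import sys,json
f=[]
for i in range(int(sys.argv[1]) if len(sys.argv)>1 else 1):
    s=ctrl.state(); f.append(s['ft_force'])
    with open('log.jsonl','a') as o: o.write(json.dumps([list(s['joint_positions']),list(s['ee_pos']),s['orientation'].tolist()])+'\n')
    if len(sys.argv)>1: ctrl.snapshot('wrist')
print(s['clock'],s['ee_pos'].round(1),np.array(f).mean(0).round(2),np.array(f).std(0).round(2),s['gripper_width'],s['grasp_force'],s['joint_positions'].round(2))
E
python3 w.py; python3 - <<'E'
from h import *
a=to([357,300,225],63); a=to([509,88,170],58.6,**a); a=to([509,88,55],58.6,**a)
E
```

```text
0.1 [205.8 509.8 252.8] [-1.1  -0.33 -1.11] [0. 0. 0.] 85.51483899991032 0.0 [ 0.97  0.38  1.3  -0.    1.46 -0.22]
travel [-0.875 -0.552  0.112] dr [-0.002 -0.     0.111] rows>= 6.2
travel [-0.927 -0.48   0.22 ] dr [0.    0.    0.098] rows>= 6.4
travel [0.   0.   0.46] dr [0. 0. 0.] rows>= 2.8
```

play_rows:
  travel:
    - [-0.875,-0.552,0.112]
    - [-0.875,-0.552,0.112]
    - [-0.875,-0.552,0.112]
    - [-0.875,-0.552,0.112]
    - [-0.875,-0.552,0.112]
    - [-0.875,-0.552,0.112]
    - [-0.875,-0.552,0.112]
  dr:
    - [0,0,0.111]
    - [0,0,0.111]
    - [0,0,0.111]
    - [0,0,0.111]
    - [0,0,0.111]
    - [0,0,0.111]
    - [0,0,0.111]
  grip: 0

```text
clock: 0.68
ee_pos: [359.4, 296.3, 224.5]
orientation: [[-0.889, 0.457, -0.001], [0.457, 0.889, -0.002], [-0.0, -0.002, -1.0]]
ft_force: [0.8, 0.7, -0.3]
gripper_width: 85.2
grasp_force: 0.0
```

play_rows:
  travel:
    - [-0.927,-0.48,0.22]
    - [-0.927,-0.48,0.22]
    - [-0.927,-0.48,0.22]
    - [-0.927,-0.48,0.22]
    - [-0.927,-0.48,0.22]
    - [-0.927,-0.48,0.22]
    - [-0.927,-0.48,0.22]
    - [-0.927,-0.48,0.22]
    - [-0.927,-0.48,0.22]
    - [-0.927,-0.48,0.22]
  dr:
    - [0,0,0.098]
    - [0,0,0.098]
    - [0,0,0.098]
    - [0,0,0.098]
    - [0,0,0.098]
    - [0,0,0.098]
    - [0,0,0.098]
    - [0,0,0.098]
    - [0,0,0.098]
    - [0,0,0.098]

```text
clock: 1.52
ee_pos: [508.5, 88.9, 170.4]
orientation: [[-0.854, 0.52, -0.001], [0.52, 0.854, 0.0], [0.001, -0.0, -1.0]]
ft_force: [-0.7, -0.7, 0.4]
gripper_width: 85.5
grasp_force: 0.0
```

```bash
python3 - <<'E'
from h import *
s=ctrl.state(); print(s['ee_pos'],s['qvel'].round(2)); to([509,88,55],58.6)
w=save('wrist','w1'); print(w['hand_eye'],w['mtx'])
R=s['orientation'];T=np.linalg.inv(w['hand_eye'])
# project expected jar corners to check
im=w['color'][:,:,::-1].copy()
for cx,cy,a in((509,88,-31.4),(504,-75.5,7.3)):
  for k in range(4):
    for z in(0,74):
      t=np.radians(a+45+90*k);P=np.array([cx+33.9*np.cos(t),cy+33.9*np.sin(t),z])
      c=T@np.r_[R.T@(P-s['ee_pos']),1]; v=np.array([c[0],-c[1],-c[2]])
      th=np.arctan2(np.hypot(*v[:2]),v[2]);ph=np.arctan2(v[1],v[0]);K=w['mtx']
      cv2.circle(im,(int(K[0,2]+K[0,0]*th*np.cos(ph)),int(K[1,2]+K[1,1]*th*np.sin(ph))),3,(0,0,255) if z else (0,255,0),-1)
cv2.imwrite('pics/w1p.png',im)
E
python3 w.py 6
```

```text
[508.52579304  88.92383221 170.38037212] [ 0.01 -0.01  0.   -0.   -0.   -0.  ]
travel [-0.004 -0.002  0.462] dr [-0.    -0.001  0.001] rows>= 2.8
[[-1.54904354e-04  9.51079732e-01  3.08945497e-01  8.04419904e+01]
 [ 9.99999784e-01  3.44612001e-04 -5.59481106e-04  1.04202459e-01]
 [-6.38577466e-04  3.08945343e-01 -9.51079580e-01 -1.20225539e+02]
 [ 0.00000000e+00  0.00000000e+00  0.00000000e+00  1.00000000e+00]] [[371.64829954   0.         320.2522934 ]
 [  0.         371.64829954 234.92936566]
 [  0.           0.           1.        ]]
1.8167 [508.9  88.7 170.6] [-0.45 -0.14 -0.41] [0.49 0.23 0.46] 85.4545874594759 0.0 [-0.06  0.4   1.52  0.    1.22 -1.08]
```

View pics/w1p.png

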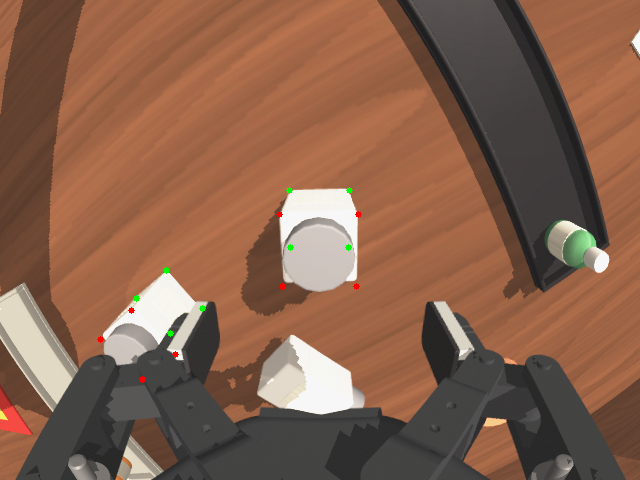

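The projected corners of both standing jars land within a couple of mm on the picture (jar L cap at (319,255)). The grasp pose is good, so I'm descending.

play_rows:
  travel:
    - [0,0,0.15]
    - [0,0,0.3]
    - [0,0,0.4]
    - [-0.002,-0.002,0.462]
    - [-0.002,-0.002,0.462]
    - [-0.002,-0.002,0.462]
  dr:
    - [0,0,0]
    - [0,0,0]
    - [0,0,0]
    - [0,0,0]
    - [0,0,0]
    - [0,0,0]

```text
clock: 2.37
ee_pos: [509.3, 87.4, 54.8]
orientation: [[-0.854, 0.521, -0.001], [0.521, 0.854, 0.0], [0.001, -0.0, -1.0]]
ft_force: [0.4, -0.2, 1.2]
gripper_width: 85.3
grasp_force: 0.0
```

play_rows:
  travel:
    - [0,0,0]
    - [0,0,0]
    - [0,0,0]
    - [0,0,0]
    - [0,0,0]
    - [0,0,0]
    - [0,0,0]
    - [0,0,0]
    - [0,0,0]
    - [0,0,0]
  dr:
    - [0,0,0]
    - [0,0,0]
    - [0,0,0]
    - [0,0,0]
    - [0,0,0]
    - [0,0,0]
    - [0,0,0]
    - [0,0,0]
    - [0,0,0]
    - [0,0,0]
  grip: 1
  force: 40

```text
clock: 3.2
ee_pos: [509.8, 87.3, 56.1]
orientation: [[-0.854, 0.521, 0.002], [0.521, 0.854, -0.0], [-0.002, 0.001, -1.0]]
ft_force: [-1.0, 0.1, 5.3]
gripper_width: 47.9
grasp_force: 40.7
```

play_rows:
  travel:
    - [0,0,-0.05]
    - [0,0,-0.15]
    - [0,0,-0.25]
    - [0,0,-0.35]
    - [0,0,-0.4]
    - [0,0,-0.4]
    - [0,0,-0.4]
    - [0,0,-0.4]
  dr:
    - [0,0,0]
    - [0,0,0]
    - [0,0,0]
    - [0,0,0]
    - [0,0,0]
    - [0,0,0]
    - [0,0,0]
    - [0,0,0]

```text
clock: 3.87
ee_pos: [508.6, 87.3, 153.6]
orientation: [[-0.854, 0.521, -0.002], [0.521, 0.854, 0.0], [0.002, -0.001, -1.0]]
ft_force: [0.7, -0.3, -5.6]
gripper_width: 47.5
grasp_force: 43.2
```

```bash
python3 w.py 10
```

```text
4.3167 [509.3  87.3 154.6] [ 0.06 -0.15 -4.72] [0.45 0.44 0.39] 47.73006553952307 43.15057396888733 [-0.06  0.42  1.55 -0.    1.18 -1.08]
```

```bash
python3 - <<'E'
from h import *
a=to([509,87.3,225],58.6); a=to([547,-110,225],70,**a); a=to([585,-307.8,150],80.6,**a);a=to([585,-307.8,62],80.6,**a)
E
```

```text
travel [ 0.001 -0.001 -0.281] dr [-0. -0.  0.] rows>= 1.7
travel [-0.541 -0.594  0.   ] dr [ 0.     0.    -0.253] rows>= 4.8
travel [-0.413 -0.691  0.3  ] dr [ 0.     0.    -0.236] rows>= 5.2
travel [0.    0.    0.352] dr [0. 0. 0.] rows>= 2.1
```

play_rows:
  travel:
    - [0,0,-0.14]
    - [0,0,-0.28]
    - [-0.1,-0.1,-0.28]
    - [-0.23,-0.24,-0.28]
    - [-0.36,-0.38,-0.28]
    - [-0.47,-0.52,-0.28]
    - [-0.541,-0.594,-0.28]
    - [-0.541,-0.594,-0.28]
  dr:
    - [0,0,0]
    - [0,0,0]
    - [0,0,-0.05]
    - [0,0,-0.1]
    - [0,0,-0.17]
    - [0,0,-0.22]
    - [0,0,-0.253]
    - [0,0,-0.253]

```text
clock: 5.03
ee_pos: [548.3, -116.7, 224.4]
orientation: [[-0.938, 0.346, 0.001], [0.346, 0.938, -0.003], [-0.002, -0.002, -1.0]]
ft_force: [-0.9, -1.1, -5.6]
gripper_width: 47.7
grasp_force: 44.6
```

play_rows:
  travel:
    - [-0.07,-0.12,0]
    - [-0.16,-0.25,0]
    - [-0.24,-0.39,0.05]
    - [-0.32,-0.53,0.15]
    - [-0.39,-0.64,0.25]
    - [-0.413,-0.691,0.3]
    - [-0.413,-0.691,0.3]
    - [-0.413,-0.691,0.3]
    - [-0.413,-0.691,0.3]
  dr:
    - [0,0,-0.05]
    - [0,0,-0.1]
    - [0,0,-0.15]
    - [0,0,-0.2]
    - [0,0,-0.236]
    - [0,0,-0.236]
    - [0,0,-0.236]
    - [0,0,-0.236]
    - [0,0,-0.236]

```text
clock: 5.78
ee_pos: [585.5, -307.0, 150.3]
orientation: [[-0.987, 0.163, 0.0], [0.163, 0.987, -0.0], [-0.0, 0.0, -1.0]]
ft_force: [-0.7, 0.2, -4.2]
gripper_width: 47.6
grasp_force: 44.7
```

```bash
python3 w.py 2; python3 - <<'E'
from h import *
im=save('wrist','w2')
a=to([585,-307.8,62],80.6)
E
```

```text
5.8333 [ 585.7 -306.7  150.9] [-0.48 -0.08 -4.73] [0.23 0.25 0.51] 47.53879111383946 44.66246008872986 [-0.66  0.65  1.12  0.    1.37 -2.07]
travel [ 0.003 -0.005  0.357] dr [-0.001  0.002  0.002] rows>= 2.1
```

View pics/w2.png

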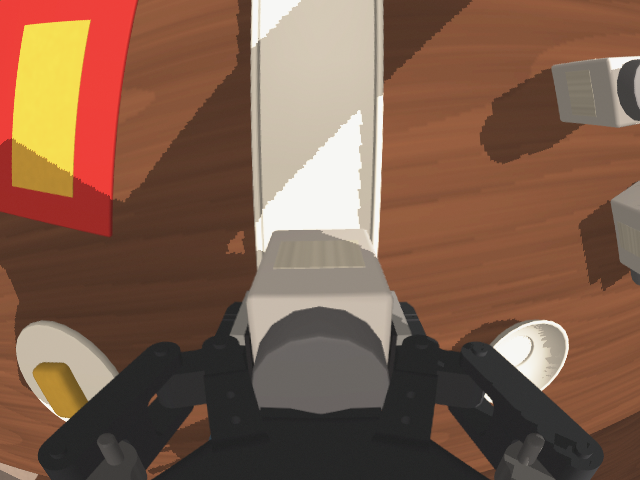

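The held jar (u≈320) is centred over the tray (walls at u≈255 and 380). Lowering.

play_rows:
  travel:
    - [0,0,0.12]
    - [0,0,0.22]
    - [0,0,0.29]
    - [0,0,0.32]
    - [0,0,0.34]
    - [0,0,0.355]
    - [0,0,0.355]
    - [0,0,0.355]
  dr:
    - [0,0,0]
    - [0,0,0]
    - [0,0,0]
    - [0,0,0]
    - [0,0,0]
    - [0,0,0]
    - [0,0,0]
    - [0,0,0]

```text
clock: 6.6
ee_pos: [585.8, -307.7, 62.2]
orientation: [[-0.987, 0.163, 0.002], [0.163, 0.987, -0.001], [-0.002, -0.001, -1.0]]
ft_force: [-0.5, 0.0, -4.7]
gripper_width: 47.4
grasp_force: 44.6
```

```bash
python3 w.py 4
```

```text
6.75 [ 585.6 -307.8   62. ] [ 0.01  0.33 -4.84] [0.5 0.3 0.1] 47.40233247082177 44.6420681476593 [-0.66  0.75  1.21 -0.    1.18 -2.07]
```

play_rows:
  travel:
    - [0,0,0.004]
    - [0,0,0.008]
    - [0,0,0.008]
  dr:
    - [0,0,0]
    - [0,0,0]
    - [0,0,0]

```text
clock: 7.05
ee_pos: [585.6, -307.8, 61.1]
orientation: [[-0.987, 0.163, 0.002], [0.163, 0.987, -0.001], [-0.002, -0.001, -1.0]]
ft_force: [-4.2, 1.5, 7.5]
gripper_width: 48.0
grasp_force: 46.0
```

```bash
python3 w.py 3
```

```text
7.15 [ 585.6 -307.8   61.1] [-3.33  1.93  8.13] [0.61 0.51 0.69] 47.59267295526755 46.006457805633545 [-0.66  0.75  1.21  0.    1.18 -2.07]
```

play_rows:
  travel:
    - [0,0,-0.004]
    - [0,0,-0.004]
    - [0,0,-0.004]
    - [0,0,-0.004]
    - [0,0,-0.004]
    - [0,0,-0.004]
    - [0,0,-0.1]
    - [0,0,-0.25]
    - [0,0,-0.4]
    - [0,0,-0.5]
    - [0,0,-0.5]
  dr:
    - [0,0,0]
    - [0,0,0]
    - [0,0,0]
    - [0,0,0]
    - [0,0,0]
    - [0,0,0]
    - [0,0,0]
    - [0,0,0]
    - [0,0,0]
    - [0,0,0]
    - [0,0,0]
  grip: 0

```text
clock: 8.12
ee_pos: [586.9, -308.6, 190.5]
orientation: [[-0.987, 0.163, 0.009], [0.163, 0.987, -0.007], [-0.01, -0.005, -1.0]]
ft_force: [0.9, -0.1, 0.9]
gripper_width: 85.2
grasp_force: 0.0
```

```bash
python3 w.py; python3 - <<'E'
from h import *
a=to([504,-75.5,165],97.3); a=to([504,-75.5,55],97.3,**a)
E
```

```text
8.1167 [ 586.9 -308.6  190.5] [ 0.85 -0.05  0.94] [0. 0. 0.] 85.20099548440601 0.0 [-0.66  0.62  1.06  0.    1.45 -2.07]
travel [0.48  0.866 0.093] dr [-0.008  0.011 -0.371] rows>= 6.0
travel [0.   0.   0.44] dr [0. 0. 0.] rows>= 2.6
```

play_rows:
  travel:
    - [0.48,0.866,0.093]
    - [0.48,0.866,0.093]
    - [0.48,0.866,0.093]
    - [0.48,0.866,0.093]
    - [0.48,0.866,0.093]
    - [0.48,0.866,0.093]
    - [0.48,0.866,0.093]
    - [0.48,0.866,0.093]
    - [0.48,0.866,0.093]
    - [0.48,0.866,0.093]
  dr:
    - [0,0,-0.371]
    - [0,0,-0.371]
    - [0,0,-0.371]
    - [0,0,-0.371]
    - [0,0,-0.371]
    - [0,0,-0.371]
    - [0,0,-0.371]
    - [0,0,-0.371]
    - [0,0,-0.371]
    - [0,0,-0.371]

```text
clock: 8.95
ee_pos: [502.8, -75.3, 160.8]
orientation: [[-0.992, -0.126, 0.0], [-0.126, 0.992, -0.0], [-0.0, -0.0, -1.0]]
ft_force: [-0.1, -0.9, -0.5]
gripper_width: 85.3
grasp_force: 0.0
```

```bash
python3 w.py 8; python3 - <<'E'
from h import *
a=to([504,-75.5,55],97.3)
E
```

```text
9.3 [502.3 -74.7 160.7] [-0.01 -0.39 -0.08] [0.31 0.56 0.31] 85.32203807235598 0.0 [-0.38  0.4   1.56 -0.    1.18 -2.08]
travel [-0.006 -0.004  0.423] dr [ 0. -0. -0.] rows>= 2.5
```

play_rows:
  travel:
    - [0,0,0.13]
    - [0,0,0.26]
    - [-0.006,-0.004,0.36]
    - [-0.006,-0.004,0.423]
    - [-0.006,-0.004,0.423]
    - [-0.006,-0.004,0.423]
  dr:
    - [0,0,0]
    - [0,0,0]
    - [0,0,0]
    - [0,0,0]
    - [0,0,0]
    - [0,0,0]

```text
clock: 9.85
ee_pos: [503.9, -75.2, 55.0]
orientation: [[-0.992, -0.127, -0.001], [-0.127, 0.992, 0.0], [0.001, 0.001, -1.0]]
ft_force: [0.2, 1.0, 1.0]
gripper_width: 85.2
grasp_force: 0.0
```

play_rows:
  travel:
    - [0,0,0]
    - [0,0,0]
    - [0,0,0]
    - [0,0,0]
    - [0,0,0]
    - [0,0,0]
    - [0,0,0]
    - [0,0,0]
    - [0,0,0]
    - [0,0,0]
  dr:
    - [0,0,0]
    - [0,0,0]
    - [0,0,0]
    - [0,0,0]
    - [0,0,0]
    - [0,0,0]
    - [0,0,0]
    - [0,0,0]
    - [0,0,0]
    - [0,0,0]
  grip: 1
  force: 40

```text
clock: 10.68
ee_pos: [504.3, -75.3, 56.3]
orientation: [[-0.992, -0.127, 0.002], [-0.127, 0.992, -0.001], [-0.002, -0.001, -1.0]]
ft_force: [-0.8, 0.6, 5.5]
gripper_width: 48.1
grasp_force: 41.0
```

play_rows:
  travel:
    - [0,0,-0.05]
    - [0,0,-0.15]
    - [0,0,-0.25]
    - [0,0,-0.35]
    - [0,0,-0.4]
    - [0,0,-0.4]
    - [0,0,-0.4]
    - [0,0,-0.4]
  dr:
    - [0,0,0]
    - [0,0,0]
    - [0,0,0]
    - [0,0,0]
    - [0,0,0]
    - [0,0,0]
    - [0,0,0]
    - [0,0,0]

```text
clock: 11.35
ee_pos: [503.3, -75.0, 154.2]
orientation: [[-0.992, -0.127, -0.002], [-0.127, 0.992, 0.001], [0.001, 0.001, -1.0]]
ft_force: [0.1, -0.5, -2.2]
gripper_width: 47.6
grasp_force: 41.3
```

```bash
python3 w.py 12; python3 - <<'E'
from h import *
print('white'); a=to([537,-192,150],88); a=to([520.5,-297,150],80.6,**a);a=to([520.5,-297,61],80.6,**a)
print('black'); a=to([510,20,210],94); a=to([535,150,200],92,**a);a=to([560,274.5,150],90.3,**a);a=to([560,274.5,61],90.3,**a)
E
```

```text
11.9 [503.9 -75.2 155. ] [-0.19 -0.12 -1.26] [0.55 0.44 0.43] 47.920826244308685 41.34192109107971 [-0.38  0.41  1.57 -0.    1.17 -2.08]
white
travel [-0.072 -0.48   0.02 ] dr [-0.    -0.     0.207] rows>= 2.9
travel [ 0.051 -0.422  0.   ] dr [0.    0.    0.164] rows>= 2.5
travel [0.    0.    0.356] dr [0. 0. 0.] rows>= 2.1
black
travel [-0.073  0.375 -0.22 ] dr [-0.    -0.     0.073] rows>= 2.6
travel [-0.136  0.512  0.04 ] dr [0.    0.    0.044] rows>= 3.2
travel [-0.117  0.494  0.2  ] dr [0.    0.    0.038] rows>= 3.3
travel [0.    0.    0.356] dr [0. 0. 0.] rows>= 2.1
```

About 125 g, so this one is light and goes in the black tray.

play_rows:
  travel:
    - [-0.02,0.1,-0.08]
    - [-0.06,0.25,-0.14]
    - [-0.09,0.4,-0.14]
    - [-0.13,0.55,-0.14]
    - [-0.17,0.7,-0.14]
    - [-0.2,0.85,-0.14]
    - [-0.205,0.88,-0.14]
    - [-0.205,0.88,-0.14]
  dr:
    - [0,0,0.02]
    - [0,0,0.05]
    - [0,0,0.08]
    - [0,0,0.1]
    - [0,0,0.11]
    - [0,0,0.117]
    - [0,0,0.117]
    - [0,0,0.117]

```text
clock: 12.62
ee_pos: [526.4, 151.7, 189.9]
orientation: [[-0.999, -0.039, -0.0], [-0.039, 0.999, 0.0], [0.0, 0.0, -1.0]]
ft_force: [-0.3, -0.6, -1.3]
gripper_width: 47.7
grasp_force: 41.7
```

```bash
python3 w.py; python3 - <<'E'
from h import *
a=to([560,274.5,130],90.3);a=to([560,274.5,60.8],90.3,**a)
E
```

```text
12.6167 [526.4 151.7 189.9] [-0.31 -0.61 -1.28] [0. 0. 0.] 47.66701259541206 41.66326582431793 [ 0.06  0.43  1.41  0.    1.3  -1.55]
travel [-0.154  0.485  0.24 ] dr [ 0.    -0.     0.043] rows>= 3.4
travel [0.    0.    0.277] dr [0. 0. 0.] rows>= 1.7
```

play_rows:
  travel:
    - [-0.04,0.13,0]
    - [-0.09,0.28,0]
    - [-0.13,0.42,0.05]
    - [-0.154,0.485,0.15]
    - [-0.154,0.485,0.24]
    - [-0.154,0.485,0.36]
    - [-0.154,0.485,0.45]
    - [-0.154,0.485,0.5]
    - [-0.154,0.485,0.513]
    - [-0.154,0.485,0.513]
    - [-0.154,0.485,0.513]
  dr:
    - [0,0,0.01]
    - [0,0,0.02]
    - [0,0,0.03]
    - [0,0,0.043]
    - [0,0,0.043]
    - [0,0,0.043]
    - [0,0,0.043]
    - [0,0,0.043]
    - [0,0,0.043]
    - [0,0,0.043]
    - [0,0,0.043]

```text
clock: 13.53
ee_pos: [561.4, 270.7, 61.9]
orientation: [[-1.0, -0.0, 0.0], [-0.0, 1.0, -0.0], [-0.0, -0.0, -1.0]]
ft_force: [-0.3, -0.7, -1.4]
gripper_width: 47.7
grasp_force: 41.1
```

```bash
python3 w.py 3; python3 - <<'E'
from h import *
save('wrist','w3')
E
```

```text
13.6333 [561.4 271.2  62.1] [-0.02 -0.43 -1.26] [0.22 0.17 0.14] 47.677503261885306 41.09323024749756 [ 0.26  0.69  1.33 -0.    1.12 -1.31]
```

View pics/w3.png

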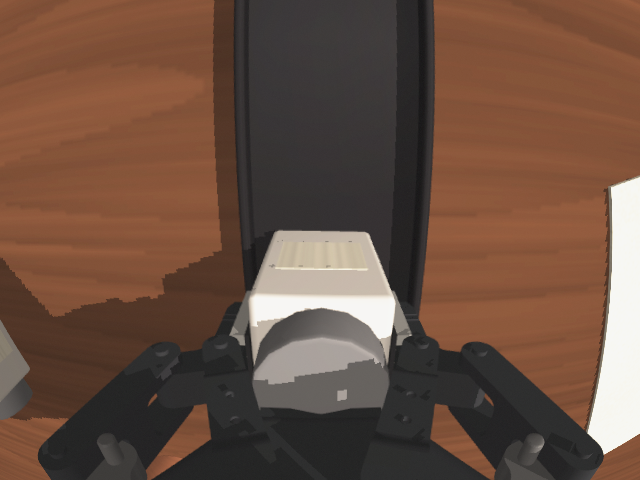

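Jar base (u 277–368) lies between the tray walls (u≈247 and 410). Lower the last bit and release.

play_rows:
  travel:
    - [0,0.012,0]
    - [0,0.012,0.004]
    - [0,0.012,0.007]
    - [0,0.012,0.007]
  dr:
    - [0,0,0]
    - [0,0,0]
    - [0,0,0]
    - [0,0,0]

```text
clock: 14.07
ee_pos: [561.1, 275.4, 60.8]
orientation: [[-1.0, -0.002, 0.001], [-0.002, 1.0, 0.001], [-0.001, 0.001, -1.0]]
ft_force: [0.3, 0.5, 4.3]
gripper_width: 47.7
grasp_force: 41.6
```

```bash
python3 w.py 2
```

```text
14.1167 [561.1 275.4  60.7] [0.04 0.43 4.45] [0.3  0.06 0.15] 47.93541081035557 41.58796012401581 [ 0.27  0.69  1.33  0.    1.11 -1.31]
```

play_rows:
  travel:
    - [0,0,0]
    - [0,0,0]
    - [0,0,0]
    - [0,0,0]
    - [0,0,0]
    - [0,0,0]
    - [0,0,-0.1]
    - [0,0,-0.25]
    - [0,0,-0.4]
    - [0,0,-0.5]
    - [0,0,-0.5]
  dr:
    - [0,0,0]
    - [0,0,0]
    - [0,0,0]
    - [0,0,0]
    - [0,0,0]
    - [0,0,0]
    - [0,0,0]
    - [0,0,0]
    - [0,0,0]
    - [0,0,0]
    - [0,0,0]
  grip: 0

```text
clock: 15.08
ee_pos: [562.7, 275.7, 191.2]
orientation: [[-1.0, -0.002, 0.01], [-0.002, 1.0, 0.003], [-0.01, 0.003, -1.0]]
ft_force: [-0.1, 0.9, 0.4]
gripper_width: 85.5
grasp_force: 0.0
```

```bash
python3 w.py; cat > kin.py <<'E'
from h import *
import json
D=[json.loads(l) for l in open('log.jsonl')]
A=[];b=[];lat=[]
for q,p,R in D:
    q=np.array(q);p=np.array(p);u=np.array([np.cos(q[0]),np.sin(q[0])]);v=np.array([-u[1],u[0]])
    r=p[:2]@u;lat.append(p[:2]@v); s2,c2=np.sin(q[1]),np.cos(q[1]);t=q[1]+q[2];s,c=np.sin(t),np.cos(t)
    # upper arm L2 along (s2,c2), forearm perp+along ; tool pitch down always -> const
    A+= [[1,0,s2,s,c],[0,1,c2,c,-s]]; b+=[r,p[2]]
A=np.array(A);b=np.array(b);x,res,rk,sv=np.linalg.lstsq(A,b,rcond=None)
print('lateral',np.round(lat,1)[::6],'x',x.round(1),'rms',np.sqrt(np.mean((A@x-b)**2)),sv)
E
python3 kin.py; tail -1 log.jsonl
```

```text
15.0833 [562.7 275.7 191.2] [-0.06  0.94  0.38] [0. 0. 0.] 85.46194163984609 0.0 [ 0.27  0.56  1.18  0.    1.39 -1.31]
lateral [117.5 117.5 117.5 117.5 117.5 117.5 117.5 117.5 117.4] x [-4.000e-01 -1.029e+02  5.389e+02  3.520e+02  1.069e+02] rms 0.29816135444736824 [12.69358703 10.38485472  0.85703415  0.39343661  0.37194189]
[[0.26693342269871334, 0.5570033688621282, 1.1792248951380055, 2.8091995648587826e-05, 1.3948668956205046, -1.3058104363142975], [562.6640144878917, 275.6866827768756, 191.16363898935836], [[-0.9999468946942776, -0.0019568036052756985, 0.010118236551972576], [-0.0019286081823526437, 0.9999942325249684, 0.0027956014162114746], [-0.010123648638225987, 0.002775938841138464, -0.9999449014329738]]]
```

```bash
python3 - <<'E'
from h import *
a=to([595,205,220],51); a=to([625,135,220],12,**a); a=to([650,75,210],-28,**a); a=to([682,18,112],-70.4,-30,**a); a=to([640,2.5,32],-70.4,-30,**a)
E
```

```text
travel [-0.13  -0.283 -0.115] dr [0.008 0.011 0.869] rows>= 5.5
travel [-0.269 -0.142  0.   ] dr [0.    0.    0.867] rows>= 5.4
travel [-0.256  0.048  0.04 ] dr [0.    0.    0.889] rows>= 5.6
travel [-0.141  0.22   0.392] dr [ 0.247 -0.636  0.92 ] rows>= 7.2
travel [0.005 0.002 0.367] dr [0. 0. 0.] rows>= 2.2
```

play_rows:
  travel:
    - [-0.02,-0.04,-0.115]
    - [-0.13,-0.283,-0.115]
    - [-0.13,-0.283,-0.115]
    - [-0.13,-0.283,-0.115]
    - [-0.13,-0.283,-0.115]
    - [-0.13,-0.283,-0.115]
    - [-0.13,-0.283,-0.115]
  dr:
    - [0,0,0.1]
    - [0.008,0.011,0.869]
    - [0.008,0.011,0.869]
    - [0.008,0.011,0.869]
    - [0.008,0.011,0.869]
    - [0.008,0.011,0.869]
    - [0.008,0.011,0.869]

```text
clock: 15.67
ee_pos: [593.4, 204.1, 213.0]
orientation: [[-0.775, 0.632, -0.011], [0.632, 0.775, -0.003], [0.007, -0.01, -1.0]]
ft_force: [0.6, 0.5, -0.1]
gripper_width: 85.1
grasp_force: 0.0
```

play_rows:
  travel:
    - [-0.269,-0.142,0]
    - [-0.269,-0.142,0]
    - [-0.269,-0.142,0]
    - [-0.269,-0.142,0]
    - [-0.269,-0.142,0]
    - [-0.269,-0.142,0]
  dr:
    - [0,0,0.867]
    - [0,0,0.867]
    - [0,0,0.867]
    - [0,0,0.867]
    - [0,0,0.867]
    - [0,0,0.867]

```text
clock: 16.17
ee_pos: [623.4, 134.4, 213.1]
orientation: [[-0.205, 0.979, -0.011], [0.979, 0.205, -0.003], [-0.001, -0.011, -1.0]]
ft_force: [0.0, 0.7, -0.5]
gripper_width: 85.3
grasp_force: 0.0
```

play_rows:
  travel:
    - [-0.256,0.048,0.04]
    - [-0.256,0.048,0.04]
    - [-0.256,0.048,0.04]
    - [-0.256,0.048,0.04]
    - [-0.256,0.048,0.04]
    - [-0.256,0.048,0.04]
    - [-0.256,0.048,0.04]
  dr:
    - [0,0,0.889]
    - [0,0,0.889]
    - [0,0,0.889]
    - [0,0,0.889]
    - [0,0,0.889]
    - [0,0,0.889]
    - [0,0,0.889]

```text
clock: 16.75
ee_pos: [648.2, 74.4, 203.1]
orientation: [[0.469, 0.883, -0.011], [0.883, -0.469, -0.003], [-0.008, -0.008, -1.0]]
ft_force: [-0.7, -0.3, -0.3]
gripper_width: 85.2
grasp_force: 0.0
```

```bash
python3 w.py; python3 - <<'E'
from h import *
a=to([682,18,112],-70.4,-30)
E
```

```text
16.75 [648.2  74.4 203.1] [-0.67 -0.33 -0.34] [0. 0. 0.] 85.17641007032228 0.0 [-0.07  0.6   1.06 -0.    1.49  0.42]
travel [-0.133  0.228  0.363] dr [ 0.24  -0.622  0.922] rows>= 7.2
```

play_rows:
  travel:
    - [-0.03,0.05,0]
    - [-0.06,0.1,0]
    - [-0.09,0.15,0.05]
    - [-0.11,0.2,0.1]
    - [-0.133,0.228,0.2]
    - [-0.133,0.228,0.3]
    - [-0.133,0.228,0.363]
    - [-0.133,0.228,0.363]
    - [-0.133,0.228,0.363]
    - [-0.133,0.228,0.363]
  dr:
    - [0.24,-0.622,0.922]
    - [0.24,-0.622,0.922]
    - [0.24,-0.622,0.922]
    - [0.24,-0.622,0.922]
    - [0.24,-0.622,0.922]
    - [0.24,-0.622,0.922]
    - [0.24,-0.622,0.922]
    - [0.24,-0.622,0.922]
    - [0.24,-0.622,0.922]
    - [0.24,-0.622,0.922]

```text
clock: 17.58
ee_pos: [682.6, 18.1, 114.1]
orientation: [[0.817, 0.339, -0.467], [0.295, -0.941, -0.168], [-0.496, -0.001, -0.868]]
ft_force: [0.3, 0.3, 1.1]
gripper_width: 85.5
grasp_force: 0.0
```

```bash
python3 w.py 6; python3 - <<'E'
from h import *
s=ctrl.state();a=to([640,2.5,32],-70.4,-30)
w=save('wrist','w4');R=s['orientation'];T=np.linalg.inv(w['hand_eye']);print(R.round(3))
im=w['color'][:,:,::-1].copy();ax=np.radians(19.56);u=np.array([np.cos(ax),np.sin(ax),0]);v=np.array([-u[1],u[0],0])
c0=np.array([629.7,-1.2,0])
for i in(-37,37):
  for j in(-24,24):
    for z in(0,48):
      c=T@np.r_[R.T@(c0+i*u+j*v+[0,0,z]-s['ee_pos']),1];d=np.array([c[0],-c[1],-c[2]])
      th=np.arctan2(np.hypot(*d[:2]),d[2]);ph=np.arctan2(d[1],d[0]);K=w['mtx']
      cv2.circle(im,(int(K[0,2]+K[0,0]*th*np.cos(ph)),int(K[1,2]+K[1,1]*th*np.sin(ph))),3,(0,0,255) if z else (0,255,0),-1)
cv2.imwrite('pics/w4p.png',im)
E
```

```text
17.8333 [682.3  18.  114.4] [-0.11  0.24  0.29] [0.39 0.32 0.64] 85.47791641100731 0.0 [-0.08  0.96  0.66 -0.22  2.    1.11]
travel [0.007 0.001 0.374] dr [ 0.001 -0.004 -0.   ] rows>= 2.2
[[ 0.817  0.336 -0.468]
 [ 0.291 -0.942 -0.168]
 [-0.497  0.001 -0.868]]
```

View pics/w4p.png

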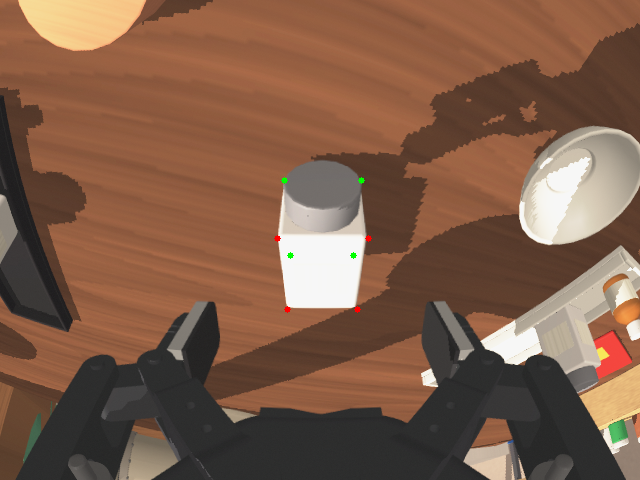

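The tipped jar's projected corners match the picture (body u≈278–366, v≈235–308). It is centred between the fingers, so I'm grasping it.

play_rows:
  travel:
    - [0,0,0.12]
    - [0,0,0.24]
    - [0.004,0,0.32]
    - [0.007,0.001,0.374]
    - [0.007,0.001,0.374]
    - [0.007,0.001,0.374]
  dr:
    - [0,0,0]
    - [0,0,0]
    - [0,0,0]
    - [0,0,0]
    - [0,0,0]
    - [0,0,0]

```text
clock: 18.43
ee_pos: [639.8, 2.5, 31.2]
orientation: [[0.817, 0.335, -0.47], [0.29, -0.942, -0.167], [-0.499, 0.0, -0.867]]
ft_force: [-0.1, 0.3, 0.4]
gripper_width: 85.2
grasp_force: 0.0
```

play_rows:
  travel:
    - [0,0,0]
    - [0,0,0]
    - [0,0,0]
    - [0,0,0]
    - [0,0,0]
    - [0,0,0]
    - [0,0,0]
    - [0,0,0]
    - [0,0,0]
    - [0,0,0]
  dr:
    - [0,0,0]
    - [0,0,0]
    - [0,0,0]
    - [0,0,0]
    - [0,0,0]
    - [0,0,0]
    - [0,0,0]
    - [0,0,0]
    - [0,0,0]
    - [0,0,0]
  grip: 1
  force: 60

```text
clock: 19.27
ee_pos: [640.4, 2.7, 31.8]
orientation: [[0.818, 0.335, -0.468], [0.29, -0.942, -0.168], [-0.497, 0.001, -0.868]]
ft_force: [3.2, 0.7, 6.1]
gripper_width: 47.5
grasp_force: 62.2
```

```bash
python3 w.py 3; python3 - <<'E'
from h import *
a=to([632,2.5,150],-70.4,-30)
E
```

```text
19.3667 [640.4   2.7  31.8] [3.63 1.14 5.89] [0.37 0.32 0.81] 47.39608947620636 62.1622896194458 [-0.1   0.96  0.92 -0.22  1.74  1.14]
travel [-0.263 -0.01  -0.394] dr [ 0.001 -0.004 -0.001] rows>= 2.8
```

play_rows:
  travel:
    - [-0.024,0,-0.041]
    - [-0.07,0,-0.12]
    - [-0.12,0,-0.2]
    - [-0.18,0,-0.31]
    - [-0.235,0,-0.41]
    - [-0.235,0,-0.41]
    - [-0.235,0,-0.41]
    - [-0.235,0,-0.41]
  dr:
    - [0,0,0]
    - [0,0,0]
    - [0,0,0]
    - [0,0,0]
    - [0,0,0]
    - [0,0,0]
    - [0,0,0]
    - [0,0,0]

```text
clock: 20.08
ee_pos: [639.4, 2.7, 148.1]
orientation: [[0.816, 0.335, -0.472], [0.29, -0.942, -0.167], [-0.5, -0.0, -0.866]]
ft_force: [-0.9, -0.8, -2.2]
gripper_width: 47.3
grasp_force: 61.8
```

```bash
python3 w.py 12; cat > kin.py <<'E'
from h import *
import json
from scipy.optimize import least_squares
def fk(q,x):
    z0,L2,L3,e,T,lat,a0=x
    Rz=Ro.from_euler('z',q[0]); R2=Ro.from_euler('y',q[1]); R23=Ro.from_euler('y',q[1]+q[2])
    W=Rz.apply(np.array([a0,lat,z0])+R2.apply([0,0,L2])+R23.apply([e,0,L3]))
    M=Rz*R23*Ro.from_euler('z',SG*q[3])*Ro.from_euler('y',q[4])
    return W+M.apply([0,0,T]),M   # tool z = M z
D=[json.loads(l) for l in open('log.jsonl')]
best=None
for SG in(1,-1):
    f=lambda x:np.concatenate([np.r_[fk(q,x)[0]-p,100*(fk(q,x)[1].apply([0,0,1])-np.array(R)[:,2])] for q,p,R in D])
    r=least_squares(f,[150,539,352,107,250,117,0]); 
    if best is None or r.cost<best[0]: best=(r.cost,SG,r.x)
    rms=np.sqrt(np.mean(r.fun**2))
    if __name__=='__main__': print(SG,r.x.round(1),rms)
_,SG,X=best
# q6 convention: tool R = M * Rz(s*q6+c)
E
python3 kin.py; python3 - <<'E'
from kin import *
for i in(0,20,-1):
    q,p,R=D[i];M=fk(q,X)[1];print(q[5],(M.inv()*Ro.from_matrix(R)).as_rotvec())
E
```

```text
20.6333 [639.9   2.7 148.9] [-0.01 -0.16 -1.42] [0.51 0.53 0.59] 47.46663000295944 61.75904631614685 [-0.1   0.85  0.81 -0.23  1.95  1.09]
1 [130.1 537.1 350.8 103.  235.5 117.5   0. ] 6.834704517171361e-14
-1 [-169.4  432.5  319.4  -66.3   13.1  103.    11.4] 15.970621962735043
-0.21530337637425195 [-1.93653055e-16  1.12734789e-16  1.35549295e+00]
-2.0692972628459905 [-2.47366210e-16 -2.56732822e-16 -4.98500936e-01]
1.0933316930093253 [-6.08822353e-16  1.14154191e-16  2.66412802e+00]
```

```bash
cat > plan.py <<'E'
from kin import *
lo=np.array([-3.11,-.89,.22,-1.42,.17,-2.88]);hi=np.array([3.11,2.33,2.48,4.56,2.85,2.88])
def full(q):
    p,M=fk(q,X); return p,(M*Ro.from_euler('z',q[5]+np.pi/2)).as_matrix()
def ik(p,R,seed):
    f=lambda q:(lambda a:np.r_[(a[0]-p)/100,Ro.from_matrix(a[1].T@R).as_rotvec()])(full(q))
    r=least_squares(f,np.clip(seed,lo+.06,hi-.06),bounds=(lo+.05,hi-.05)); return r.x,np.sqrt(2*r.cost)
s=ctrl.state() if __name__=='__main__' else None
# grasp pose as logged at 19.37
P0=np.array([640.4,2.7,31.8]);q0=None
for q,p,R in D:
    if abs(p[2]-31.8)<.5 and abs(p[0]-640.4)<.5: Rg=np.array(R)
a=np.radians(19.56);u=np.array([np.cos(a),np.sin(a),0]);v=np.array([-u[1],u[0],0])
base_t=Rg.T@(np.array([594.8,-13.6,24])-P0)
R90=Ro.from_rotvec(-np.pi/2*v).as_matrix()
assert (R90@u)[2]>.99
def fin(bx,by,bz,h): # h = added yaw deg
    R=Ro.from_euler('z',h,degrees=True).as_matrix()@R90@Rg; return np.array([bx,by,bz])-R@base_t,R
if __name__=='__main__':
    for bx in(425,480):
        for h in range(-180,180,15):
            p,R=fin(bx,274.2,5,h)
            b=min((ik(p,R,sd) for sd in([.3,.6,1.5,1.2,1.2,0],[.3,.6,1.5,-1,1.2,0],[.3,.6,1.5,2.5,1.2,0],[.5,.2,2,1.2,1.2,1])),key=lambda t:t[1])
            if b[1]<.01: print(bx,h,'heading',np.degrees(np.arctan2(R[1,2],R[0,2])).round(),p.round(),b[0].round(2),'margin',np.min(np.r_[b[0]-lo,hi-b[0]]).round(2))
E
python3 plan.py
```

```text
425 -180 heading -161.0 [432. 277.  53.] [ 0.34  0.98  1.09 -0.    2.12 -1.57] margin 0.73
425 -165 heading -146.0 [431. 279.  53.] [ 0.42  0.99  1.08 -0.19  2.11 -1.76] margin 0.74
425 -150 heading -131.0 [430. 280.  53.] [ 0.49  0.98  1.1  -0.36  2.06 -1.94] margin 0.79
425 -135 heading -116.0 [428. 281.  53.] [ 0.56  0.96  1.16 -0.52  1.95 -2.08] margin 0.8
425 -120 heading -101.0 [427. 282.  53.] [ 0.63  0.92  1.25 -0.66  1.81 -2.19] margin 0.69
425 -105 heading -86.0 [424. 282.  53.] [ 0.69  0.88  1.37 -0.8   1.64 -2.27] margin 0.61
425 -90 heading -71.0 [422. 282.  53.] [ 0.73  0.84  1.5  -0.94  1.46 -2.3 ] margin 0.48
425 -75 heading -56.0 [421. 281.  53.] [ 0.76  0.8   1.65 -1.11  1.27 -2.3 ] margin 0.31
425 -60 heading -41.0 [419. 279.  53.] [ 0.76  0.76  1.8  -1.35  1.09 -2.23] margin 0.07
425 -30 heading -11.0 [417. 276.  53.] [ 0.65  0.71  2.11  4.16  0.86 -1.88] margin 0.37
425 -15 heading 4.0 [417. 274.  53.] [ 0.52  0.72  2.25  3.64  0.9  -1.67] margin 0.23
425 0 heading 19.0 [418. 272.  53.] [ 0.34  0.74  2.34  3.14  0.99 -1.57] margin 0.14
425 15 heading 34.0 [419. 2
[... 2281 characters left out ...]
heading 79.0 [478. 267.  53.] [-0.12  0.73  1.93  1.37  1.09 -1.02] margin 0.55
480 75 heading 94.0 [481. 266.  53.] [-0.11  0.76  1.77  1.12  1.25 -0.94] margin 0.71
480 90 heading 109.0 [483. 267.  53.] [-0.08  0.81  1.61  0.93  1.43 -0.91] margin 0.87
480 105 heading 124.0 [484. 268.  53.] [-0.03  0.86  1.45  0.78  1.62 -0.93] margin 1.03
480 120 heading 139.0 [486. 269.  53.] [ 0.03  0.91  1.3   0.64  1.8  -0.98] margin 1.05
480 135 heading 154.0 [487. 271.  53.] [ 0.1   0.96  1.16  0.5   1.96 -1.07] margin 0.89
480 150 heading 169.0 [488. 273.  53.] [ 0.17  1.    1.04  0.35  2.1  -1.21] margin 0.75
480 165 heading -176.0 [488. 275.  53.] [ 0.24  1.03  0.95  0.17  2.19 -1.39] margin 0.66
```

```bash
cat > path.py <<'E'
from plan import *
s=ctrl.state();q0=s['joint_positions']
p,R=fin(455,274.2,5,71);print('final p',p.round(1))
q1,e=ik(p+[0,0,120],R,[-.12,.75,1.85,1.15,1.22,-1.0]);print(q1.round(2),e)
q2,e=ik(p,R,q1);print(q2.round(2),e)
N=4;pp,RR=s['ee_pos'],s['orientation']
for k in range(1,N+1):
    a,B=full(q0+(q1-q0)*k/N); r=Ro.from_matrix(RR.T@B).as_rotvec(degrees=True)/45
    print(a.round(),'travel',(RR.T@(a-pp)/250).round(3),'dr',r.round(3),'ang',np.linalg.norm(r)*45,'dist',np.linalg.norm(a-pp)); pp,RR=a,B
E
python3 path.py
```

```text
final p [455.  266.4  53.4]
[-0.12  0.5   1.81  1.09  1.32 -0.71] 4.5517273646582106e-11
[-0.12  0.74  1.89  1.19  1.18 -1.02] 1.74055709033082e-11
[588.  78. 125.] travel [-0.033 -0.354  0.129] dr [ 0.314  0.257 -0.702] ang 36.50114504103246 dist 94.56230980784011
[535. 157. 126.] travel [ 0.099 -0.341  0.134] dr [ 0.173  0.395 -0.57 ] ang 32.15122120589709 dist 94.93833414856412
[490. 224. 147.] travel [ 0.174 -0.255  0.125] dr [-0.047  0.423 -0.441] ang 27.583716399708454 dist 83.20462794891912
[455. 266. 173.] travel [ 0.16  -0.164  0.086] dr [-0.253  0.308 -0.329] ang 23.252476116585623 dist 61.23403607768407
```

play_rows:
  travel:
    - [-0.06,0,-0.1]
    - [-0.12,0,-0.208]
    - [-0.12,0,-0.208]
    - [-0.12,0,-0.208]
    - [-0.12,0,-0.208]
  dr:
    - [0,0,0]
    - [0,0,0]
    - [0,0,0]
    - [0,0,0]
    - [0,0,0]

```text
clock: 21.1
ee_pos: [639.6, 2.8, 208.3]
orientation: [[0.816, 0.335, -0.471], [0.29, -0.942, -0.167], [-0.5, -0.0, -0.866]]
ft_force: [0.2, -1.0, -1.6]
gripper_width: 47.1
grasp_force: 62.0
```

```bash
python3 w.py 6; sed -i 's/0,0,120/0,0,150/' path.py; python3 path.py
```

```text
21.35 [639.7   2.7 208.1] [ 0.15 -0.14 -1.13] [0.17 0.53 0.42] 47.42956003922825 61.994279623031616 [-0.1   0.81  0.72 -0.25  2.08  1.06]
final p [455.  266.4  53.4]
[-0.12  0.44  1.78  1.08  1.36 -0.63] 6.833743851049884e-16
[-0.12  0.74  1.89  1.19  1.18 -1.02] 1.1655156726428163e-09
[593.  74. 176.] travel [-0.006 -0.33   0.152] dr [ 0.284  0.259 -0.716] ang 36.55243116873301 dist 90.78471882372776
[540. 152. 169.] travel [ 0.111 -0.326  0.157] dr [ 0.163  0.396 -0.574] ang 32.200802201272104 dist 94.68732774162902
[493. 221. 182.] travel [ 0.177 -0.249  0.147] dr [-0.045  0.431 -0.431] ang 27.522038421960186 dist 84.85582734400731
[455. 266. 203.] travel [ 0.155 -0.167  0.107] dr [-0.251  0.325 -0.305] ang 23.012345614037287 dist 62.893713359535376
```

Weight is about 1.3 N (~130–150 g), so it is light and goes in the black tray.

play_rows:
  travel:
    - [0,-0.05,0.02]
    - [0,-0.11,0.05]
    - [0,-0.17,0.08]
    - [-0.003,-0.23,0.105]
    - [-0.005,-0.28,0.13]
    - [-0.006,-0.33,0.152]
    - [-0.006,-0.33,0.152]
  dr:
    - [0.047,0.043,-0.12]
    - [0.095,0.086,-0.24]
    - [0.14,0.13,-0.36]
    - [0.19,0.17,-0.48]
    - [0.24,0.215,-0.6]
    - [0.284,0.259,-0.716]
    - [0.284,0.259,-0.716]

```text
clock: 21.98
ee_pos: [591.9, 74.3, 176.0]
orientation: [[0.623, 0.651, -0.434], [0.758, -0.64, 0.128], [-0.195, -0.409, -0.892]]
ft_force: [-1.1, -0.1, -2.1]
gripper_width: 47.5
grasp_force: 61.9
```

play_rows:
  travel:
    - [0.02,-0.06,0.03]
    - [0.045,-0.13,0.06]
    - [0.07,-0.2,0.095]
    - [0.09,-0.26,0.125]
    - [0.111,-0.326,0.157]
    - [0.111,-0.326,0.157]
  dr:
    - [0.03,0.08,-0.115]
    - [0.065,0.16,-0.23]
    - [0.1,0.24,-0.345]
    - [0.13,0.32,-0.46]
    - [0.163,0.396,-0.574]
    - [0.163,0.396,-0.574]

```text
clock: 22.48
ee_pos: [539.0, 152.6, 168.9]
orientation: [[0.407, 0.836, -0.367], [0.867, -0.228, 0.443], [0.287, -0.499, -0.818]]
ft_force: [0.3, -0.5, -1.5]
gripper_width: 47.4
grasp_force: 62.1
```

play_rows:
  travel:
    - [0.035,-0.05,0.03]
    - [0.07,-0.1,0.06]
    - [0.105,-0.15,0.09]
    - [0.14,-0.2,0.12]
    - [0.177,-0.249,0.147]
    - [0.177,-0.249,0.147]
  dr:
    - [-0.01,0.086,-0.086]
    - [-0.02,0.17,-0.17]
    - [-0.03,0.26,-0.26]
    - [-0.04,0.345,-0.345]
    - [-0.045,0.431,-0.431]
    - [-0.045,0.431,-0.431]

```text
clock: 22.98
ee_pos: [491.9, 221.1, 182.6]
orientation: [[0.202, 0.952, -0.23], [0.705, 0.021, 0.709], [0.68, -0.305, -0.666]]
ft_force: [0.5, 0.0, -1.7]
gripper_width: 47.3
grasp_force: 62.2
```

```bash
python3 w.py; sed -i 's/^N=4/N=1/' path.py; python3 path.py
```

```text
22.9833 [491.9 221.1 182.6] [ 0.49  0.03 -1.73] [0. 0. 0.] 47.28834585606265 62.1890652179718 [-0.12  0.53  1.52  0.75  1.54 -0.21]
final p [455.  266.4  53.4]
[-0.12  0.44  1.78  1.08  1.36 -0.63] 1.5716500198721933e-15
[-0.12  0.74  1.89  1.19  1.18 -1.02] 1.1647626552544147e-09
[455. 266. 203.] travel [ 0.154 -0.162  0.107] dr [-0.253  0.325 -0.305] ang 23.068342999137663 dist 62.00593756949492
```

play_rows:
  travel:
    - [0.04,-0.04,0.03]
    - [0.08,-0.08,0.055]
    - [0.12,-0.12,0.08]
    - [0.154,-0.162,0.107]
    - [0.154,-0.162,0.107]
    - [0.154,-0.162,0.107]
  dr:
    - [-0.06,0.08,-0.075]
    - [-0.12,0.16,-0.15]
    - [-0.19,0.24,-0.23]
    - [-0.253,0.325,-0.305]
    - [-0.253,0.325,-0.305]
    - [-0.253,0.325,-0.305]

```text
clock: 23.48
ee_pos: [456.7, 265.5, 203.3]
orientation: [[-0.003, 1.0, -0.008], [0.5, 0.008, 0.866], [0.866, -0.001, -0.5]]
ft_force: [1.7, -0.5, -0.5]
gripper_width: 47.7
grasp_force: 62.3
```

```bash
python3 w.py 3; cat > low.py <<'E'
from plan import *
s=ctrl.state();p,R=fin(455,274.2,5,71);RR=s['orientation'];print((RR@Rg.T@u).round(3),'jar axis now; err deg',Ro.from_matrix(RR.T@R).as_rotvec(degrees=True).round(2))
r=Ro.from_matrix(RR.T@R).as_rotvec(degrees=True)/45
axis=R90  # jar axis
ju=RR@(Rg.T@u); print('jar up',ju.round(3))
for dz in(60,25,4):print(dz,(RR.T@(p+[0,0,dz]-s['ee_pos'])/250).round(3),'dr',r.round(3))
E
python3 low.py; python3 - <<'E'
from h import *
save('scene','s5'); im=cv2.imread('pics/s5.png')
cv2.imwrite('pics/s5c.png',cv2.resize(im[100:340,330:560],None,fx=2.5,fy=2.5))
E
```

```text
23.5833 [457.6 265.5 203.5] [ 1.22 -0.24 -0.88] [0.34 0.28 0.3 ] 47.45690813176352 62.25505828857422 [-0.12  0.44  1.78  1.07  1.36 -0.63]
[-0.002  0.002  1.   ] jar axis now; err deg [0.08 0.1  0.05]
jar up [-0.002  0.002  1.   ]
60 [-0.31  -0.011  0.183] dr [0.002 0.002 0.001]
25 [-0.432 -0.011  0.252] dr [0.002 0.002 0.001]
4 [-0.505 -0.011  0.294] dr [0.002 0.002 0.001]
```

View pics/s5c.png

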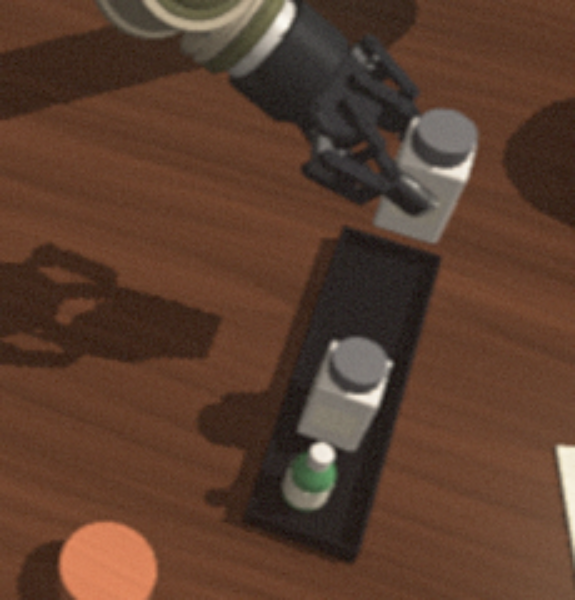

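The held jar is cap-up above the black tray, and the other jar and the green bottle stand undisturbed. Lowering.

play_rows:
  travel:
    - [-0.08,-0.005,0.05]
    - [-0.18,-0.011,0.11]
    - [-0.28,-0.011,0.165]
    - [-0.37,-0.011,0.215]
    - [-0.44,-0.011,0.257]
    - [-0.48,-0.011,0.28]
    - [-0.505,-0.011,0.294]
    - [-0.505,-0.011,0.294]
    - [-0.505,-0.011,0.294]
  dr:
    - [0,0,0]
    - [0,0,0]
    - [0,0,0]
    - [0,0,0]
    - [0,0,0]
    - [0,0,0]
    - [0,0,0]
    - [0,0,0]
    - [0,0,0]

```text
clock: 24.43
ee_pos: [454.2, 267.1, 57.5]
orientation: [[-0.006, 1.0, -0.006], [0.497, 0.008, 0.868], [0.868, 0.002, -0.497]]
ft_force: [0.9, 0.0, -0.2]
gripper_width: 47.3
grasp_force: 62.3
```

```bash
python3 w.py 3; sed -i 's/(60,25,4)/(2,1,0,-1)/' low.py; python3 low.py
```

```text
24.5333 [454.2 267.1  58.1] [ 0.53 -0.23 -0.75] [0.3  0.31 0.41] 47.319257670338274 62.26831555366516 [-0.12  0.73  1.89  1.19  1.19 -1.01]
[-0.004 -0.     1.   ] jar axis now; err deg [ 0.13 -0.02  0.16]
jar up [-0.004 -0.     1.   ]
2 [-0.011  0.004  0.003] dr [ 0.003 -0.     0.004]
1 [-0.014  0.004  0.005] dr [ 0.003 -0.     0.004]
0 [-0.018  0.004  0.007] dr [ 0.003 -0.     0.004]
-1 [-0.021  0.004  0.009] dr [ 0.003 -0.     0.004]
```

play_rows:
  travel:
    - [-0.006,0,0.002]
    - [-0.011,0,0.004]
    - [-0.014,0,0.006]
    - [-0.014,0,0.006]
  dr:
    - [0,0,0]
    - [0,0,0]
    - [0,0,0]
    - [0,0,0]

```text
clock: 24.92
ee_pos: [453.7, 266.7, 53.5]
orientation: [[-0.006, 1.0, -0.005], [0.497, 0.008, 0.868], [0.868, 0.002, -0.497]]
ft_force: [0.4, -0.2, -0.8]
gripper_width: 47.8
grasp_force: 62.3
```

```bash
python3 w.py 4; python3 low.py
```

```text
25.0667 [453.7 266.8  53.6] [-0.4  -0.06 -1.03] [0.48 0.25 0.19] 47.5914154106783 62.26994276046753 [-0.12  0.74  1.89  1.19  1.18 -1.02]
[-0.002 -0.     1.   ] jar axis now; err deg [ 0.1  -0.03  0.08]
jar up [-0.002 -0.     1.   ]
2 [ 0.006  0.005 -0.005] dr [ 0.002 -0.001  0.002]
1 [ 0.002  0.005 -0.003] dr [ 0.002 -0.001  0.002]
0 [-0.001  0.005 -0.001] dr [ 0.002 -0.001  0.002]
-1 [-0.005  0.005  0.001] dr [ 0.002 -0.001  0.002]
```

play_rows:
  travel:
    - [-0.004,0,0.002]
    - [-0.004,0,0.002]
  dr:
    - [0,0,0]
    - [0,0,0]

```text
clock: 25.28
ee_pos: [453.8, 266.7, 52.6]
orientation: [[-0.006, 1.0, -0.005], [0.496, 0.008, 0.868], [0.868, 0.002, -0.496]]
ft_force: [0.8, 0.6, 1.4]
gripper_width: 47.4
grasp_force: 62.5
```

play_rows:
  travel:
    - [-0.004,0,0.002]
    - [-0.004,0,0.002]
  dr:
    - [0,0,0]
    - [0,0,0]

```text
clock: 25.45
ee_pos: [453.8, 266.7, 52.5]
orientation: [[-0.006, 1.0, -0.005], [0.494, 0.008, 0.869], [0.869, 0.003, -0.494]]
ft_force: [-2.0, -4.4, 12.5]
gripper_width: 47.6
grasp_force: 63.6
```

```bash
python3 w.py 4
```

```text
25.6 [453.8 266.7  52.5] [-1.45 -4.29 12.42] [0.34 0.27 0.37] 47.62496129181385 63.56251358985901 [-0.12  0.74  1.89  1.2   1.18 -1.03]
```

play_rows:
  travel:
    - [0.003,0,-0.002]
    - [0.003,0,-0.002]
    - [0.003,0,-0.002]
    - [0.003,0,-0.002]
    - [0.003,0,-0.002]
    - [0.003,0,-0.002]
    - [0.003,0,-0.002]
    - [0.003,0,-0.05]
    - [0.003,0,-0.15]
    - [0.003,0,-0.3]
    - [0.003,0,-0.45]
    - [0.003,0,-0.5]
  dr:
    - [0,0,0]
    - [0,0,0]
    - [0,0,0]
    - [0,0,0]
    - [0,0,0]
    - [0,0,0]
    - [0,0,0]
    - [0,0,0]
    - [0,0,0]
    - [0,0,0]
    - [0,0,0]
    - [0,0,0]
  grip: 0

```text
clock: 26.65
ee_pos: [455.5, 154.7, 115.9]
orientation: [[-0.007, 1.0, -0.001], [0.498, 0.005, 0.867], [0.867, 0.005, -0.498]]
ft_force: [0.7, -0.5, 0.4]
gripper_width: 85.4
grasp_force: 0.0
```

play_rows:
  travel:
    - [0,0,-0.1]
    - [0,0,-0.2]
    - [0,0,-0.2]
    - [0,0,-0.2]
    - [0,0,-0.2]
    - [0,0,-0.2]
  dr:
    - [0,0,0]
    - [0,0,0]
    - [0,0,0]
    - [0,0,0]
    - [0,0,0]
    - [0,0,0]

```text
clock: 27.15
ee_pos: [454.2, 115.9, 138.5]
orientation: [[-0.005, 1.0, -0.007], [0.496, 0.009, 0.868], [0.868, 0.001, -0.496]]
ft_force: [-0.7, -0.0, -0.6]
gripper_width: 85.7
grasp_force: 0.0
```

```bash
python3 w.py; python3 - <<'E'
from h import *
a=save('top','t6')['color'][:,:,::-1];b=save('scene','s6')['color'][:,:,::-1]
cv2.imwrite('pics/f6.png',np.hstack([cv2.resize(a[130:400,150:550],None,fx=1,fy=1),cv2.resize(b[100:370,130:530],None,fx=1,fy=1)]))
E
```

```text
27.15 [454.2 115.9 138.5] [-0.66 -0.05 -0.62] [0. 0. 0.] 85.74995990948844 0.0 [-0.45  0.57  1.83  0.9   1.46 -0.92]
```

View pics/f6.png

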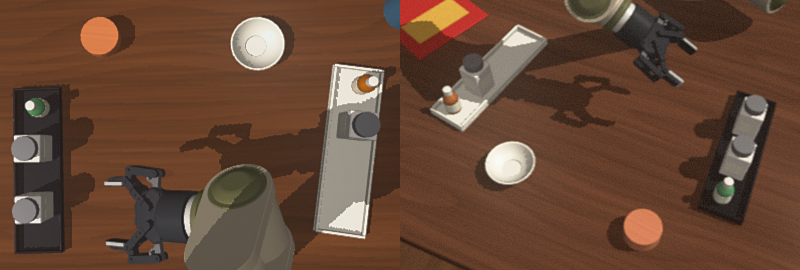

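All three jars stand upright in their trays. One is in white at about (365,125) and two are in black at about (25,148) and (25,210). The bottles, tin and dish haven't moved, and the robot is clear.

```bash
python3 -c "
from workcell import ctrl
print(ctrl.finish_job())"
```

```text
the job is handed in; nothing more can be done
None
```

The job is handed in: the one heavy jar (about 440 g) stands in the white tray and the two light ones (about 125 g and 145 g) stand in the black tray, all cap up, with the bottles, tin and dish left where they were.

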